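Press a roof onto a tower model in its gluing jig

ROBOT

A 6-joint arm with a two-finger parallel gripper is mounted at the origin on the work surface; the furniture and walls round the work are solid. World frame = base frame: x ahead of the robot, y to its left, z up, the work surface at z = 0. Lengths are in mm, angles in rad, forces in N, time in s.
With the tool pointing down it reaches from about 350 to 975 mm from the base axis. Payload 7.1 kg.
Tool frame: the origin (TCP) lies midway between the tips of the shut fingers; the grasp point (between the pads) lies 19 mm behind it (ctrl.grip_depth is the distance from the TCP to the grasp point, in mm); z points along the fingers, y is the line along which they close (so a half turn about z gives the same grasp; the last joint's range is limited). The gripper opens to 88 mm and grips with 3 to 60 N. Pads are 20 mm wide; open, the fingers measure 115 mm over their backs; the gripper's body (75 mm by 178 mm) begins 61 mm behind the grasp point.
Start: joints at [1.265, 0.423, 1.63, -0, 1.089, -0.019], TCP at [176.771, 599.464, 222.675] pointing down, gripper open.
Joint ranges: [-3, 3], [-0.9, 2.11], [0.09, 2.58], [-1.31, 4.45], [0.11, 2.69], [-2.54, 2.54]. Speed limits (rad/s): [2.39, 2.39, 3.01, 3.14, 3.14, 3.14].

INTERFACE

Orientations are given as a rotation vector (axis times angle).
In Python, from workcell import ctrl, cams gives the robot as it stands.
- The arm moves only by the tool move_arm, never from a script. Its argument "steps" is a list of rows, each a list of 3 entries, a list of its own where there are three numbers: the shift along the tool's x, y, z in units of 25 mm (1.0 is 25 mm), then the turn about the tool's z in units of 5 degrees (1.0 is 5 degrees), then the closure, from 0 (fully open) to 1 (shut). A call has 1 to 20 rows; each row shifts and turns the commanded pose from where the row before left it, along the tool's axes as they then stand; what a row does not reach is not made up. A row lasts 1/12 s, in which the tool goes at most 41.7 mm and 7.16 degrees, less where a joint would pass 70% of its speed; a pose out of reach is approached as far as the arm can. A call is refused whole if a number of a shift passes 1 or a number of a turn 1, either way. A call with a gripper value outside its range is refused whole. The fingers move at their own pace and stop on an object; the grip force is fixed at half the most. Time passes only in rows, so rows that do not move let the fingers close. It gives the time, the measured TCP pose, the force, the opening and the grip force at its end, in the units of the state.
- ctrl.get_obs(): the state, without advancing time (a new reading comes with each control period).
- cams.get_image(name): name is "scene" or "top" or "wrist"; returns a dict with "image" (480x640x3 uint8, red, green, blue), "camera_matrix" (3x3 intrinsics, pixels), "xyz" and "rotation" of the camera in the world; the wrist camera has in their place "mount" (4x4, takes a point from camera to tool coordinates, whose origin is the TCP and whose axes are the flange's). Camera axes: x right, y down, z forward; pixel columns grow to the right and rows downward; lengths in mm; the calibration is good to about 2 mm. A picture is of the moment at which its call begins: read the wrist's pose just before it. There is no depth.
- ctrl.close_job(): hands the job in; it is judged then, once.
Trained networks look in the newest picture that a camera, given by its name, has taken for a name from the list of things; names that differ only in an ending like _2 or _b are one class to them, and where a whole thing is asked for, a point or a joint stands for the part that bears it (a point fixed in the world has none). Each returns a list of dicts, best first, with "p" (0 to 1); they miss things now and then, are a little off and sometimes report something else, mostly with a low value. They report only what shows in the picture. A call takes as long as a camera call.
- cams.boxes_of(camera, thing): "rect" ([centre column, centre row, width, height] in pixels, round what is visible of it).
- cams.cut_out(camera, thing): "pixels" (480x640 bool, what is visible of it) and "rect" ([centre column, centre row, width, height] in pixels, round what is visible of it).
The state is a dict: "t": time; "qpos": joint angles; "qvel": joint speeds; "joint_torque": joint torques, N m; "ee_pos": TCP position; "orientation": TCP orientation; "ft_force": force on the tool from outside, world axes, zero at the start; "moment": the same for the moment, N m; "width": finger opening in mm; "grasp_force": force on a finger pad.
Only numpy, scipy, OpenCV 4.12 (cv2) and the standard library are available. Lean on these libraries where they do the work, as an engineer would, in place of code of your own. Each camera call takes 0.05 s, during which the arm holds its last target. There are 200 camera calls.

TASK

Stand the foam tower body squarely in the pocket of the gluing jig, down on its floor, and then lay the round roof disc, cross upwards, centrally and flat on top of it, letting go of each and not letting either drop. Then take the spring press from its stand, hold it upright with its foot on the cross, and push gently down until its rod is about half in (the dark ring on the rod reaches the sleeve). Finish while still holding the press there like that, and leave the tape measure, the steel weight and the glue bottle where they are.

Things in the scene. Friction and masses are not known exactly. Their poses are not given: they have to be found in the camera images.
- jig: Gluing jig, fixed to the desk: plywood base 116 x 116 x 8 mm with four low wooden walls round a square pocket in its middle, 48 x 48 mm inside, walls parallel to the jig's x and y axes, each 40 mm long, open at the corners; they flare outward at the top and end 31 mm above the desk. Origin: centre of the base's underside, z up.
- pocket (a point): Centre of the pocket's floor, 8 mm above the desk; axes as the jig's.
- stand: Stand of the press, fixed to the desk: wooden block 80 x 80 x 60 mm with an upright hole of 18 mm through its middle. Origin: centre of its underside, z up.
- press: Spring press, loose (0.12 kg), upright in the stand's hole; draw it straight up 52 mm or more. Wooden handle 22 x 22 mm, faces square to its x and y axes, 5 to 65 mm above the origin; steel flange (30 mm diameter, 0 to 5 mm) resting on the stand; steel sleeve (16 mm) 0 to -22 mm; below it an 8 mm rod with a 12 mm rubber foot ending at -50 mm. Origin: flange underside, z up along the tool.
- rod (a joint): How far the rod is pushed up into the sleeve against its spring, m: 0 fully out (as it starts), 0.012 fully in. The spring gives 1 N at the first movement and 0.5 N more for each mm (4 N half in, 7 N fully in). A dark ring on the rod, 6 mm below the sleeve's mouth when the rod is out, meets the mouth when it is half in.
- foot (a point): Centre of the underside of the press's rubber foot; z up along the tool.
- tower_body: Foam block, the body of a tower model, 44 x 44 mm and 58 mm high, standing loose on the desk; about 20 g. Origin: centre of its underside, z up, x and y axes square to its faces.
- roof: Round plywood disc, 58 mm diameter, 8 mm thick, lying loose and flat on the desk, about 30 g. Origin: centre of its underside, z up.
- mark (a point): The dark cross (lines 22 mm long) at the centre of the disc's upper face, 8 mm above its underside.
- tape_measure: Bystander: pocket tape measure 30 x 62 x 52 mm, loose. Origin: centre of its underside.
- weight: Bystander: turned steel drafting weight with a knob, 50 mm diameter, 46 mm high, loose. Origin: centre of its underside.
- glue_bottle: Bystander: glue bottle 43 mm diameter, 134 mm high, loose. Origin: centre of its underside.

How it is judged (in metres and radians):
On the way, in this order (a step that is already met when the one before it is completed fails the run):
1. the tower body stands in the jig's pocket, on its floor, let go (horizontal distance between tower_body and pocket below 0.004 m and z of tower_body in the frame of pocket between -0.003 and 0.003 m and angle between tower_body's own z axis and vertical below 0.06 rad and contact force between the fingers and tower_body below 0.1 N), for 0.2 s.
2. the roof disc lies flat and central on the body, let go (horizontal distance between tower_body and pocket below 0.004 m and z of tower_body in the frame of pocket between -0.003 and 0.003 m and angle between each of tower_body, roof's own z axis and vertical below 0.06 rad and horizontal distance between roof and tower_body below 0.006 m and z of roof in the frame of tower_body between 0.055 and 0.061 m and contact force between the fingers and roof below 0.1 N), for 0.2 s.
At the end, for the whole second after the job is handed in: Body upright on the pocket floor (4 mm of centre); roof flat on it (6 mm); press held in the fingers, still, upright within 0.12 rad, foot within 6 mm of the cross, rod 3 to 9 mm in, 1.5 to 8 N on the roof; arm touches neither roof nor body (horizontal distance between tower_body and pocket below 0.004 m and z of tower_body in the frame of pocket between -0.003 and 0.003 m and angle between each of tower_body, roof's own z axis and vertical below 0.06 rad and horizontal distance between roof and tower_body below 0.006 m and z of roof in the frame of tower_body between 0.055 and 0.061 m and angle between press's own z axis and vertical below 0.12 rad and horizontal distance between foot and mark below 0.006 m and value of joint rod between 0.003 and 0.009 m and contact force between press and roof between 1.5 and 8 N and contact force between the fingers and press above 1 N and contact force between press and stand below 0.1 N and contact force between the arm and roof below 0.1 N and contact force between the arm and tower_body below 0.1 N and linear speed of press below 0.02 m/s); the arm keeps its last pose, push and grip.
It fails at once if the press pushed hard on the roof (over 15 N) (contact force between press and roof above 15 N).
It fails at once if the roof disc was dropped (linear speed of roof above 0.45 m/s and contact force between the fingers and roof below 0.05 N).
It fails at once if the tower body was dropped (linear speed of tower_body above 0.45 m/s and contact force between the fingers and tower_body below 0.05 N).
It fails at once if the tape measure, steel weight or glue bottle was moved or knocked over (over 15 mm or 0.3 rad) (distance of any of tape_measure, weight, glue_bottle from where it was at the start of the episode above 0.015 m or angle between any of tape_measure, weight, glue_bottle's own z axis and vertical above 0.3 rad).
It also fails if it takes over 70 s, if anything falls off the work surface, if the arm or the gripper's body presses on something with over 40 N, if the wrist force passes 120 N, or if a joint passes its speed limit or range.

## Working session

There is one attempt and no reset: what is moved stays moved. The work goes in short steps, Python scripts to look and compute and a tool call to move; the robot and the scene stay as the last step left them, time stands still between calls to the robot, and variables do not carry over. Pictures are saved under pics/ and viewed, at most 10 in all, crops included, and the job is handed in when it is done.

Besides the shell and the picture viewer there is one more tool, called after "Emit:" in YAML: its name, and indented under it one key for each argument. move_arm: Moves the arm, as the interface text tells. Its arguments: {"type":"object","properties":{"steps":{"type":"array"}},"required":["steps"]}

```bash
mkdir -p pics; ls; cat > h.py <<'E'
import numpy as np, cv2
from scipy.spatial.transform import Rotation as R
from workcell import ctrl, cams
def cam(n):
    o=ctrl.get_obs(); d=cams.get_image(n)
    if n=="wrist":
        T=np.eye(4);T[:3,:3]=R.from_rotvec(o["orientation"]).as_matrix();T[:3,3]=o["ee_pos"]
        M=T@np.array(d["mount"]); d["xyz"]=M[:3,3]; d["rotation"]=M[:3,:3]
    d["K"]=np.array(d["camera_matrix"]);d["xyz"]=np.array(d["xyz"]);d["rotation"]=np.array(d["rotation"]);return d
def save(d,f): cv2.imwrite(f,d["image"][:,:,::-1])
def ray(d,uv,z):
    uv=np.atleast_2d(np.array(uv,float)); v=np.c_[uv,np.ones(len(uv))]@np.linalg.inv(d["K"]).T@d["rotation"].T
    return d["xyz"]+v*((z-d["xyz"][2])/v[:,2])[:,None]
def proj(d,P):
    p=(np.atleast_2d(P)-d["xyz"])@d["rotation"]@d["K"].T; return p[:,:2]/p[:,2:]
E
python3 - <<'E'
from h import *
for n in ["scene","top"]:
    d=cam(n); save(d,f"pics/{n}0.png"); print(n,d["K"].tolist(),d["xyz"],d["rotation"].tolist())
    for t in ["jig","stand","press","tower_body","roof","tape_measure","weight","glue_bottle"]:
        b=cams.boxes_of(n,t)[:2]; print(t,[(round(x["p"],2),np.round(x["rect"]).tolist(), np.round(ray(d,x["rect"][:2],0)[0,:2])) for x in b])
print(ctrl.get_obs())
E
```

```text
pics
scene [[433.0932594981083, 0.0, 318.2881809377778], [0.0, 433.0932594981083, 241.0538682555597], [0.0, 0.0, 1.0]] [ 54.72892124 474.8734336  532.71533608] [-0.9746211974694586, 2.257621874175225, -1.218857487556368]
jig []Traceback (most recent call last):
  File "<stdin>", line 5, in <module>
  File "h.py", line 13, in ray
    return d["xyz"]+v*((z-d["xyz"][2])/v[:,2])[:,None]
                                       ~^^^^^
IndexError: too many indices for array: array is 1-dimensional, but 2 were indexed
```

Rotation is a rotation vector.

```bash
sed -i 's/d\["rotation"\]=np.array(d\["rotation"\]);return d/d["rotation"]=np.array(d["rotation"]);\n    if d["rotation"].shape==(3,): d["rotation"]=R.from_rotvec(d["rotation"]).as_matrix()\n    return d/' h.py
python3 - <<'E'
from h import *
for n in ["scene","top"]:
    d=cam(n); save(d,f"pics/{n}0.png"); print(n,d["xyz"],d["rotation"][:,2])
    for t in ["jig","stand","press","tower_body","roof","tape_measure","weight","glue_bottle"]:
        b=cams.boxes_of(n,t)[:2]; print(t,[(round(x["p"],2),np.round(x["rect"]).tolist(), np.round(ray(d,x["rect"][:2],0)[0,:2])) for x in b])
print(ctrl.get_obs())
E
```

```text
scene [ 54.72892124 474.8734336  532.71533608] [ 0.62126708 -0.56488319 -0.54307844]
jig [(0.6, [397.0, 236.0, 60.0, 36.0], array([ 554., -222.]))]
stand [(0.77, [336.0, 275.0, 55.0, 58.0], array([546., -19.])), (0.45, [242.0, 388.0, 37.0, 30.0], array([448., 277.]))]
press []
tower_body [(0.82, [190.0, 311.0, 40.0, 47.0], array([656., 248.]))]
roof []
tape_measure [(0.89, [262.0, 242.0, 21.0, 30.0], array([750.,  15.])), (0.25, [422.0, 283.0, 26.0, 28.0], array([ 411., -123.]))]
weight [(0.67, [423.0, 285.0, 26.0, 34.0], array([ 407., -118.]))]
glue_bottle [(0.8, [324.0, 192.0, 18.0, 55.0], array([ 833., -258.]))]
top [348.35890226  -6.85423575 962.05561639] [ 0.26411715  0.01541159 -0.96436747]
jig [(0.83, [423.0, 274.0, 71.0, 67.0], array([ 552., -223.]))]
stand [(0.85, [317.0, 273.0, 54.0, 57.0], array([536.,   2.]))]
press [(0.65, [316.0, 267.0, 17.0, 18.0], array([547.,   4.]))]
tower_body [(0.68, [202.0, 218.0, 31.0, 31.0], array([634., 262.]))]
roof [(0.62, [184.0, 302.0, 28.0, 28.0], array([452., 271.]))]
tape_measure [(0.63, [314.0, 182.0, 25.0, 28.0], array([740.,  27.]))]
[... 196 characters left out ...]

{'t': 1.05, 'qpos': array([ 1.26501971e+00,  4.23098824e-01,  1.62990697e+00, -5.06761942e-06,
        1.08860047e+00, -1.89874229e-02]), 'qvel': array([-5.29130132e-04, -4.75009823e-05,  7.81724840e-04, -1.36190622e-03,
       -1.57262140e-04,  1.32452202e-04]), 'joint_torque': array([ 2.95624421e-03, -5.44595110e+01, -2.74057209e+01,  6.44883933e-02,
        1.66750472e-02, -5.36531809e-05]), 'ee_pos': array([176.75922302, 599.46275028, 222.67305195]), 'orientation': array([ 4.48941201e-01,  3.10934755e+00, -2.22399266e-05]), 'ft_force': array([-0.01301301,  0.05398898,  0.74265871]), 'moment': array([ 0.00905431, -0.01260661, -0.02141911]), 'grasp_force': 0.0, 'width': 87.98937960386344}
```

View pics/scene0.png

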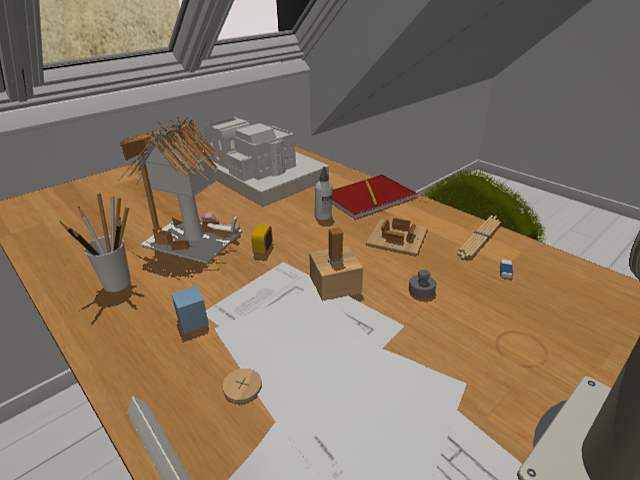

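View pics/top0.png

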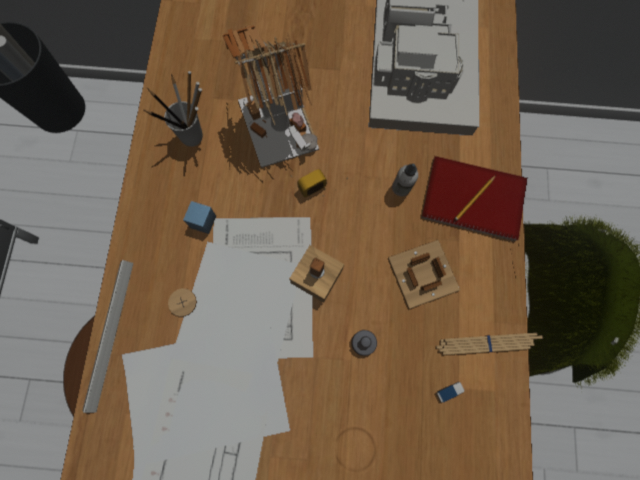

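The top view shows the blue tower body at (202,218), the roof at (182,302) and the press in its stand at (317,267). The jig is at (424,273), with the tape measure at (313,182), the weight at (364,343) and the bottle at (405,178) around it. Next I fit poses by silhouette.

```bash
cat >> h.py <<'E'
from scipy.optimize import minimize
def box(a,b,z0,z1): return np.array([[sx*a/2,sy*b/2,z] for sx in(-1,1) for sy in(-1,1) for z in(z0,z1)])
def cyl(r,z0,z1): return np.array([[r*np.cos(t),r*np.sin(t),z] for t in np.linspace(0,2*np.pi,40,False) for z in(z0,z1)])
def fit(views,pts,x0,yaw=True):
    "views: list of (cam dict, mask); fit x,y,yaw of a convex upright body by silhouette difference"
    def cost(p,s=4):
        c=0
        th=p[2]/50; P=pts@R.from_euler('z',th).as_matrix().T+[p[0],p[1],0]
        for d,m in views:
            h=cv2.convexHull((proj(d,P)*16).astype(np.float32).round().astype(np.int32))
            im=np.zeros(m.shape,np.uint8); cv2.fillConvexPoly(im,h,255,cv2.LINE_AA,4)
            c+=np.abs(im/255.-m).sum()/m.sum()
        return c
    best=None
    for y in ([0,20,40,60] if yaw else [0]):
        r=minimize(lambda q:cost(list(q)+([] if yaw else [0])),list(x0)+([y] if yaw else []),method="Nelder-Mead",options=dict(initial_simplex=None if not yaw else np.array([[x0[0],x0[1],y],[x0[0]+8,x0[1],y],[x0[0],x0[1]+8,y],[x0[0],x0[1],y+15]])))
        if best is None or r.fun<best.fun: best=r
    return np.round(best.x[:2],1),(round(best.x[2]/50*57.296,1) if yaw else None),round(best.fun,3)
def mask(n,t,rect=None):
    c=cams.cut_out(n,t)
    if rect is not None: c=[x for x in c if np.hypot(x["rect"][0]-rect[0],x["rect"][1]-rect[1])<40]
    return c[0]["pixels"] if c else None
E
python3 - <<'E'
from h import *
d={n:cam(n) for n in["scene","top"]}
S={"tower_body":(box(44,44,0,58),(610,250),[(190,311),(202,218)],1),"roof":(cyl(29,0,8),(450,270),[(242,386),(182,302)],0),
"press":(box(22,22,65,125),(535,3),[(336,245),(316,267)],1),"jig":(box(116,116,0,8),(550,-218),[(397,236),(423,274)],1),
"weight":(cyl(25,0,15),(405,-105),[(423,285),(364,342)],0),"tape_measure":(box(30,62,0,52),(740,20),[(262,242),(314,182)],1),"glue_bottle":(cyl(21,0,100),(790,-180),[(324,192),(405,177)],0)}
for t,(p,x0,rc,yaw) in S.items():
    V=[(d[n],mask(n,t,r)) for n,r in zip(["scene","top"],rc)]
    V=[v for v in V if v[1] is not None]
    print(t,[fit([v],p,x0,yaw) for v in V],fit(V,p,x0,yaw) if len(V)>1 else "")
w=cam("wrist"); print(w["xyz"],w["rotation"].tolist(),w["K"][0,0],w["mount"])
E
```

```text
tower_body [(array([626.3, 258.4]), np.float64(-15.4), np.float64(0.062)), (array([628.4, 259.5]), np.float64(-14.0), np.float64(0.052))] (array([627.5, 258.6]), np.float64(-14.6), np.float64(0.134))
roof [(array([450.7, 273.3]), None, np.float64(0.16)), (array([452.2, 274.8]), None, np.float64(0.117))] (array([450.7, 273.7]), None, np.float64(0.279))
press [(array([520.9,   8.8]), np.float64(41.7), np.float64(0.091)), (array([527.2,   2.7]), np.float64(75.1), np.float64(0.134))] (array([526.5,   3.4]), np.float64(47.7), np.float64(0.371))
jig [(array([ 551.8, -222.1]), np.float64(114.9), np.float64(0.117)), (array([ 553.6, -220.9]), np.float64(115.8), np.float64(0.055))] (array([ 553.2, -221.8]), np.float64(24.2), np.float64(0.174))
weight [(array([ 400.6, -106.2]), None, np.float64(0.127)), (array([ 400.3, -103.5]), None, np.float64(0.137))] (array([ 400.6, -104.9]), None, np.float64(0.282))
tape_measure [(array([734.9,  23.9]), np.float64(45.4), np.float64(0.405)), (array([730.7,  29. ]), np.float64(49.0), np.float64(0.392))] (array([729.1,  29.2]), np.float64(46.7), np.float64(0.816))
glue_bottle [(array([ 744.7, -171.4]), None, np.float64(0.243)), (array([ 739.2, -166. ]), None, np.float64(0.31))] (array([ 743.5, -168.9]), None, np.float64(0.578))
[102.91527562 620.56467259 385.35278914] [[0.2835868118098827, 0.9195950258582136, 0.27188877980589327], [0.95894656362682, -0.2719225826051843, -0.08049594510060536], [-9.097153008178665e-05, 0.28355439951825456, -0.9589561482351643]] 418.1842948781466 [[-7.11379509e-04 -9.58953744e-01 -2.83561654e-01  7.68114290e+01]
 [ 9.99999746e-01 -6.69938206e-04 -2.43120242e-04 -6.60455927e-01]
 [ 4.31722813e-05 -2.83561755e-01  9.58953977e-01 -1.62690852e+02]
 [ 0.00000000e+00  0.00000000e+00  0.00000000e+00  1.00000000e+00]]
```

Emit:
move_arm:
  steps:
    - [[-0.9,-0.34,0],0,0]
    - [[-0.9,-0.34,0],0,0]
    - [[-0.9,-0.34,0],0,0]
    - [[-0.9,-0.34,0],0,0]
    - [[-0.9,-0.34,0],0,0]
    - [[-0.9,-0.34,0],0,0]
    - [[-0.9,-0.34,0],0,0]
    - [[-0.9,-0.34,0],0,0]
    - [[-0.9,-0.34,0],0,0]
    - [[-0.9,-0.34,0],0,0]
    - [[-0.9,-0.34,0],0,0]
    - [[-0.9,-0.34,0],0,0]
    - [[-0.9,-0.34,0],0,0]
    - [[-0.9,-0.34,0],0,0]
    - [[-0.9,-0.34,0],0,0]
    - [[-0.9,-0.34,0],0,0]
    - [[-0.9,-0.34,0.5],0,0]
    - [[-0.9,-0.34,0.5],0,0]
    - [[-0.9,-0.34,0.5],0,0]
    - [[-0.9,-0.34,0.5],0,0]

```text
t: 3.57
ee_pos: [561.2, 308.3, 172.3]
orientation: [0.449, 3.109, 0.0]
ft_force: [-0.3, -0.2, 0.2]
width: 87.7
grasp_force: 0.0
```

Emit:
move_arm:
  steps:
    - [[-0.8,-0.3,0.3],0,0]
    - [[-0.8,-0.3,0.3],0,0]
    - [[-0.8,-0.3,0.3],0,0]
    - [[-0.75,-0.3,0],0,0]
    - [[0,0,0],-0.37,0]
    - [[0,0,0],0,0]

```text
t: 4.07
ee_pos: [628.1, 257.1, 149.7]
orientation: [-0.4, -3.116, 0.0]
ft_force: [0.1, 1.4, 0.5]
width: 87.8
grasp_force: 0.0
```

```bash
cat >> h.py <<'E'
def go(x,y,z,a=None):
    "tool-frame shift (units of 25 mm) to TCP target, and turn (5 deg units) to tool-x heading a"
    o=ctrl.get_obs(); M=R.from_rotvec(o["orientation"]).as_matrix(); h=np.degrees(np.arctan2(M[1,0],M[0,0]))
    print("tcp",np.round(o["ee_pos"],1),"head",round(h%360,2),"tilt",np.round(M[:2,2],4),"t",o["t"],"F",np.round(o["ft_force"],1),"w",round(o["width"],1),"g",round(o["grasp_force"],1))
    print("shift",np.round(M.T@(np.array([x,y,z])-o["ee_pos"])/25,3),"turn",None if a is None else round(-((a-h+180)%360-180)/5,3))
E
python3 - <<'E'
from h import *
d=cam("wrist"); save(d,"pics/w1.png")
for c in cams.cut_out("wrist","tower_body")[:2]: 
    print(c["p"],c["rect"]); m=c["pixels"]; print(fit([(d,m)],box(44,44,0,58),(627.5,258.6)))
go(627.5,258.6,30,165.4)
E
```

```text
0.66 [314.9, 231.6, 76.7, 85.5]
(array([628.3, 255.9]), np.float64(76.9), np.float64(0.03))
tcp [627.2 258.  150. ] head 165.36 tilt [-0.0004 -0.    ] t 4.1667 F [ 0.4 -0.1 -0.6] w 88.2 g 0.0
shift [-0.009  0.026  4.801] turn -0.008
```

View pics/w1.png

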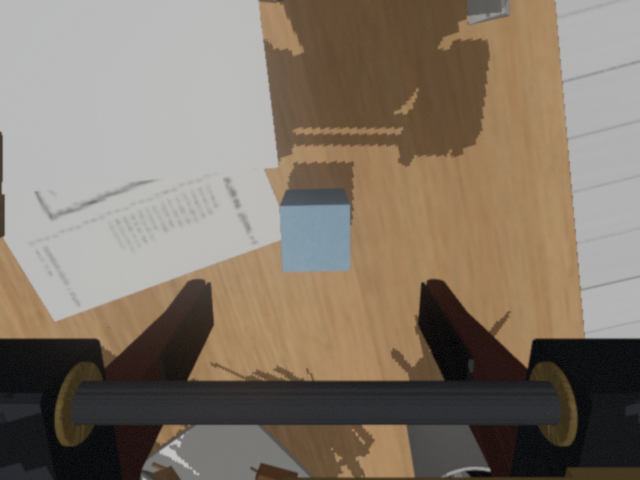

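The body sits between the finger tips: its top is centred at about (316,232), the tips at (205,285) and (430,285), and it is square to the gripper. I'll descend and grasp.

Emit:
move_arm:
  steps:
    - [[-0.04,-0.04,0.8],-0.15,0]
    - [[0,0,0.8],0,0]
    - [[0,0,0.8],0,0]
    - [[0,0,0.8],0,0]
    - [[0,0,0.6],0,0]
    - [[0,0,0.5],0,0]
    - [[0,0,0.3],0,0]
    - [[0,0,0.2],0,0]
    - [[0,0,0],0,0.3]
    - [[0,0,0],0,0.5]
    - [[0,0,0],0,0.7]
    - [[0,0,0],0,1]
    - [[0,0,0],0,1]
    - [[0,0,0],0,1]
    - [[0,0,0],0,1]
    - [[0,0,0],0,1]

```text
t: 5.5
ee_pos: [628.2, 256.9, 30.5]
orientation: [0.378, 3.118, 0.0]
ft_force: [-1.1, -0.2, 1.7]
width: 44.0
grasp_force: 30.0
```

Emit:
move_arm:
  steps:
    - [[0,0,-0.3],0,1]
    - [[0,0,-0.6],0,1]
    - [[0,0,-0.9],0,1]
    - [[0,0,-1],0,1]
    - [[0,0,-1],0,1]
    - [[0,0,-1],0,1]
    - [[0,0,-1],0,1]
    - [[0,0,-0.6],0,1]

```text
t: 6.17
ee_pos: [629.2, 257.3, 194.9]
orientation: [0.378, 3.115, 0.003]
ft_force: [0.8, -0.8, -0.2]
width: 43.5
grasp_force: 30.0
```

Emit:
move_arm:
  steps:
    - [[-0.1,-0.5,0],0,1]
    - [[-0.14,-1,0],0,1]
    - [[-0.14,-1,0],0,1]
    - [[-0.14,-1,0],0,1]
    - [[-0.14,-1,0],0,1]
    - [[-0.14,-1,0],0,1]
    - [[-0.14,-1,0],0,1]
    - [[-0.14,-1,0],0,1]
    - [[-0.14,-1,0],0,1]
    - [[-0.14,-1,0],0,1]
    - [[-0.14,-1,0],0,1]
    - [[-0.14,-1,0],0,1]
    - [[-0.14,-1,0],0,1]
    - [[-0.14,-1,0],0,1]
    - [[-0.14,-1,0],0,1]
    - [[-0.14,-1,0],0,1]
    - [[-0.14,-1,0],0,1]
    - [[-0.14,-1,0],0,1]
    - [[-0.14,-1,0],0,1]
    - [[-0.14,-1,0],0,1]

```text
t: 7.83
ee_pos: [577.0, -234.7, 189.7]
orientation: [-0.379, -3.117, -0.0]
ft_force: [0.2, 0.2, 0.2]
width: 44.0
grasp_force: 30.0
```

Emit:
move_arm:
  steps:
    - [[-0.14,-0.9,0],0,1]
    - [[-0.1,-0.5,0],0,1]
    - [[0,0,0],1,1]
    - [[0,0,0],1,1]
    - [[0,0,0],1,1]
    - [[0,0,0],1,1]
    - [[0,0,0],1,1]
    - [[0,0,0],1,1]
    - [[0,0,0],1,1]
    - [[0,0,0],1,1]
    - [[0,0,0],1,1]
    - [[0,0,0],1,1]
    - [[0,0,0],0.2,1]
    - [[0,0,0],0,1]
    - [[0,0,0],0,1]

```text
t: 9.08
ee_pos: [575.7, -268.3, 190.0]
orientation: [-1.681, -2.654, 0.0]
ft_force: [0.1, -0.4, -0.9]
width: 44.2
grasp_force: 30.0
```

```bash
python3 - <<'E'
from h import *
d=cam("wrist"); save(d,"pics/w2.png")
for t,p in (("jig",box(116,116,0,8)),):
  for c in cams.cut_out("wrist",t)[:2]: 
    print(t,c["p"],c["rect"]); m=c["pixels"]; print(fit([(d,m)],p,(553,-222)))
for c in cams.boxes_of("wrist","tower_body")[:2]: print(c)
go(553.2,-221.8,190,115)
o=ctrl.get_obs()["ee_pos"]
for z in (-30,28): print(np.round(proj(d,[[o[0],o[1],o[2]-30-z+z]]),0))
E
```

```text
jig 0.78 [315.9, 141.9, 154.9, 152.9]
(array([ 553.4, -223.8]), np.float64(114.4), np.float64(0.028))
{'rect': [314.5, 308.8, 127.2, 151.5], 'p': 0.79}
tcp [ 575.9 -268.4  190.1] head 115.24 tilt [-0.0002  0.0001] t 9.2333 F [-0.4 -0.7 -1.7] w 44.1 g 30.0
shift [ 2.073 -0.025  0.005] turn 0.049
[[315. 274.]]
[[315. 274.]]
```

View pics/w2.png

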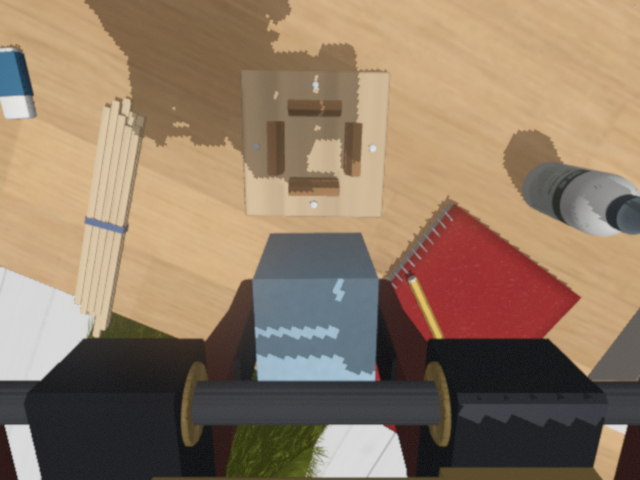

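The body hangs square in the grip, with its lower front edge at row 234, columns 270–360. The jig is clear at (316,143) with its pocket open. Now the in-grip offset along tool x.

```bash
python3 - <<'E'
from h import *
d=cam("wrist"); o=ctrl.get_obs(); M=R.from_rotvec(o["orientation"]).as_matrix()
P=lambda *t: np.round(proj(d,np.array(o["ee_pos"])+M@np.array(t)),1)
for dl in (-3,0,3): print(dl,"bottom",P(22+dl,-22,30),P(22+dl,22,30),"top",P(22+dl,-22,-28),P(22+dl,22,-28))
m=mask("wrist","tower_body")
g=cv2.cvtColor(d["image"],cv2.COLOR_RGB2GRAY).astype(float)
for c in (290,315,340):
  print(c,"first row",np.where(m[:,c])[0][0],"edge",np.round(g[226:240,c]).tolist(), np.round(g[270:290,c]).tolist())
for t,z in (("pocket",8),): print(t,[(b["p"],b["rect"],ray(d,b["rect"][:2],z)) for b in cams.boxes_of("wrist",t)[:1]])
# pocket from wall inner edges top picks (z=31 tops)
g2=g[143,235:395]; print(np.round(g2).tolist())
print(np.round(g[90:200,315]).tolist())
E
```

```text
-3 bottom [[269.2 237.1]] [[360.7 237.1]] top [[251.4 285. ]] [[377.9 284.9]]
0 bottom [[269.  231.1]] [[360.9 231.1]] top [[251.  276.9]] [[378.2 276.9]]
3 bottom [[268.8 225.1]] [[361.1 225. ]] top [[250.6 268.8]] [[378.6 268.8]]
290 first row 233 edge [171.0, 171.0, 172.0, 172.0, 172.0, 170.0, 153.0, 120.0, 97.0, 94.0, 93.0, 93.0, 92.0, 92.0] [98.0, 100.0, 99.0, 99.0, 100.0, 100.0, 98.0, 100.0, 105.0, 115.0, 117.0, 118.0, 119.0, 119.0, 120.0, 121.0, 119.0, 118.0, 118.0, 117.0]
315 first row 233 edge [168.0, 168.0, 168.0, 168.0, 167.0, 161.0, 138.0, 107.0, 94.0, 93.0, 91.0, 91.0, 92.0, 91.0] [97.0, 96.0, 97.0, 96.0, 97.0, 96.0, 97.0, 100.0, 106.0, 115.0, 117.0, 118.0, 117.0, 118.0, 117.0, 117.0, 118.0, 118.0, 119.0, 118.0]
340 first row 232 edge [170.0, 169.0, 170.0, 171.0, 172.0, 165.0, 141.0, 109.0, 93.0, 91.0, 90.0, 92.0, 92.0, 94.0] [94.0, 94.0, 96.0, 97.0, 96.0, 96.0, 99.0, 104.0, 135.0, 169.0, 180.0, 182.0, 182.0, 180.0, 175.0, 169.0, 150.0, 140.0, 136.0, 139.0]
pocket [(0.74, [318.1, 142.3, 148.8, 149.1], array([[ 555.27059247, -219.27651759,    8.        ]]))]
[111.0, 111.0
[... 1121 characters left out ...]
2.0, 122.0, 119.0, 110.0, 98.0, 93.0, 91.0, 92.0, 91.0, 90.0, 88.0, 89.0, 87.0, 78.0, 72.0, 65.0, 67.0, 69.0, 71.0, 82.0, 101.0, 115.0, 119.0, 121.0, 122.0, 120.0, 120.0, 121.0, 126.0, 144.0, 165.0, 177.0, 182.0, 175.0, 148.0, 125.0, 121.0, 121.0, 122.0, 122.0, 120.0, 121.0, 125.0, 145.0, 166.0, 177.0, 183.0, 184.0, 186.0, 186.0, 186.0, 187.0, 187.0, 186.0, 186.0, 185.0, 187.0, 185.0, 185.0, 186.0, 185.0, 186.0, 185.0, 186.0, 186.0, 186.0, 186.0, 186.0, 186.0, 186.0, 187.0, 185.0, 186.0, 185.0, 182.0, 167.0, 140.0, 124.0, 123.0, 122.0, 116.0, 95.0, 88.0, 97.0, 102.0, 94.0, 92.0, 89.0, 87.0, 85.0, 90.0, 109.0, 125.0, 132.0, 133.0, 134.0, 136.0, 138.0, 139.0, 151.0, 175.0, 185.0, 186.0, 184.0]
```

```bash
python3 - <<'E'
from h import *
d=cam("wrist"); o=ctrl.get_obs(); M=R.from_rotvec(o["orientation"]).as_matrix()
p=ray(d,[(315,115.5),(315,171.7),(283.7,143),(341.8,143)],8)
T=(p-o["ee_pos"])@M; print(np.round(T,1))
print("fit jig in tool",np.round((np.array([553.4,-223.8,0])-o["ee_pos"])@M,1), "ext",np.round((np.array([553.2,-221.8,0])-o["ee_pos"])@M,1))
for c in (295,305,315,325,335):
  g=cv2.cvtColor(d["image"],cv2.COLOR_RGB2GRAY)[:,c].astype(float)
  print(c,np.round(g[104:122]).astype(int).tolist(),np.round(g[164:182]).astype(int).tolist())
E
```

```text
[[ 7.400e+01 -1.000e-01  1.822e+02]
 [ 2.950e+01 -2.000e-01  1.822e+02]
 [ 5.260e+01 -2.540e+01  1.822e+02]
 [ 5.260e+01  2.150e+01  1.822e+02]]
fit jig in tool [ 50.   -1.4 190.2] ext [ 51.9  -0.8 190.2]
295 [90, 88, 87, 86, 83, 70, 66, 65, 65, 67, 72, 86, 113, 121, 121, 122, 122, 122] [125, 125, 124, 124, 124, 123, 124, 125, 126, 125, 125, 120, 108, 88, 82, 89, 84, 85]
305 [89, 89, 87, 88, 86, 74, 67, 65, 63, 66, 68, 87, 109, 119, 121, 120, 120, 121] [122, 122, 124, 123, 124, 124, 123, 122, 124, 122, 122, 122, 110, 92, 84, 91, 91, 86]
315 [90, 91, 90, 89, 86, 76, 69, 69, 68, 67, 73, 84, 104, 116, 121, 121, 120, 120] [187, 186, 185, 185, 186, 187, 182, 166, 139, 126, 122, 122, 109, 92, 90, 105, 104, 95]
325 [91, 91, 91, 90, 88, 81, 74, 71, 69, 70, 73, 83, 100, 110, 115, 116, 116, 116] [180, 179, 180, 178, 180, 179, 174, 150, 128, 120, 118, 119, 112, 94, 87, 96, 96, 91]
335 [94, 92, 94, 91, 89, 86, 76, 70, 72, 73, 72, 80, 93, 109, 116, 117, 117, 119] [183, 183, 183, 183, 182, 180, 180, 179, 178, 178, 175, 166, 141, 107, 89, 97, 107, 98]
```

Emit:
move_arm:
  steps:
    - [[0.5,-0.05,0],0.17,1]
    - [[0.8,0,0],0,1]
    - [[0.72,0,0],0,1]
    - [[0,0,0.5],0,1]
    - [[0,0,1],0,1]
    - [[0,0,1],0,1]
    - [[0,0,1],0,1]
    - [[0,0,0.7],0,1]
    - [[0,0,0.5],0,1]
    - [[0,0,0.3],0,1]
    - [[0,0,0.2],0,1]
    - [[0,0,0.2],0,1]
    - [[0,0,0],0,1]
    - [[0,0,0],0,1]

```text
t: 10.6
ee_pos: [554.3, -223.3, 55.7]
orientation: [1.703, 2.639, 0.0]
ft_force: [0.4, 0.6, 0.2]
width: 43.8
grasp_force: 30.0
```

```bash
python3 - <<'E'
from h import *
go(553.4,-223.8,38.7,114.4)
d=cam("wrist"); cv2.imwrite("pics/w3.png",d["image"][100:480,120:520,::-1])
E
```

```text
tcp [ 554.3 -223.3   55.7] head 114.32 tilt [ 0.0009 -0.0004] t 10.6 F [0.4 0.6 0.2] w 43.8 g 30.0
shift [-0.003 -0.044  0.681] turn -0.016
```

View pics/w3.png

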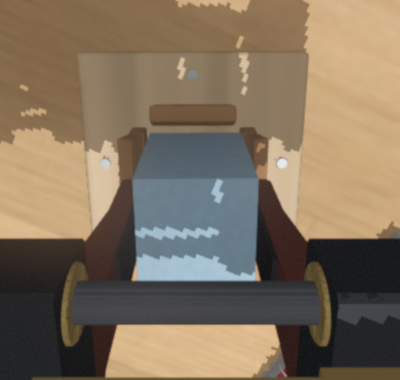

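The body's lower end is between the side walls (inner edges at about 146 and 242 in the crop), with the far wall at row 112. I'll lower it the last 17 mm gently.

Emit:
move_arm:
  steps:
    - [[0,-0.02,0.1],0,1]
    - [[0,0,0.1],0,1]
    - [[0,0,0.1],0,1]
    - [[0,0,0.1],0,1]
    - [[0,0,0.1],0,1]
    - [[0,0,0.08],0,1]
    - [[0,0,0.06],0,1]
    - [[0,0,0],0,1]
    - [[0,0,0],0,1]

```text
t: 11.4
ee_pos: [553.3, -223.2, 39.0]
orientation: [-1.704, -2.639, 0.0]
ft_force: [-0.4, -0.4, 0.1]
width: 44.0
grasp_force: 30.0
```

Emit:
move_arm:
  steps:
    - [[0,0,0.02],0,1]
    - [[0,0,0.01],0,1]
    - [[0,0,0],0,0.4]
    - [[0,0,0],0,0.2]
    - [[0,0,0],0,0]
    - [[0,0,0],0,0]
    - [[0,0,0],0,0]
    - [[0,0,0],0,0]

```text
t: 12.07
ee_pos: [553.4, -223.2, 38.5]
orientation: [1.704, 2.639, -0.0]
ft_force: [0.1, -0.1, 0.6]
width: 80.3
grasp_force: 0.0
```

Emit:
move_arm:
  steps:
    - [[0,0,-0.3],0,0]
    - [[0,0,-0.6],0,0]
    - [[0,0,-1],0,0]
    - [[0,0,-1],0,0]
    - [[0,0,-1],0,0]
    - [[0,0,-0.6],0,0]
    - [[0,0,0],0,0]
    - [[0,0,0],0,0]

```text
t: 12.73
ee_pos: [553.9, -223.4, 151.9]
orientation: [1.703, 2.638, 0.001]
ft_force: [0.2, -0.4, -0.6]
width: 87.9
grasp_force: 0.0
```

```bash
python3 - <<'E'
from h import *
d=cam("wrist"); save(d,"pics/w4.png")
m=mask("wrist","tower_body"); go(450.7,273.7,190)
print(fit([(d,m)],box(44,44,20,66),(553,-223)))
o=ctrl.get_obs(); M=R.from_rotvec(o["orientation"]).as_matrix()
E
```

```text
tcp [ 552.6 -222.9  150. ] head 114.32 tilt [-0.0015  0.0006] t 12.8333 F [ 0.4 -0.4 -0.6] w 87.6 g 0.0
shift [19.784  4.462 -1.583] turn None
(array([ 553.7, -223. ]), np.float64(114.1), np.float64(0.03))
```

View pics/w4.png

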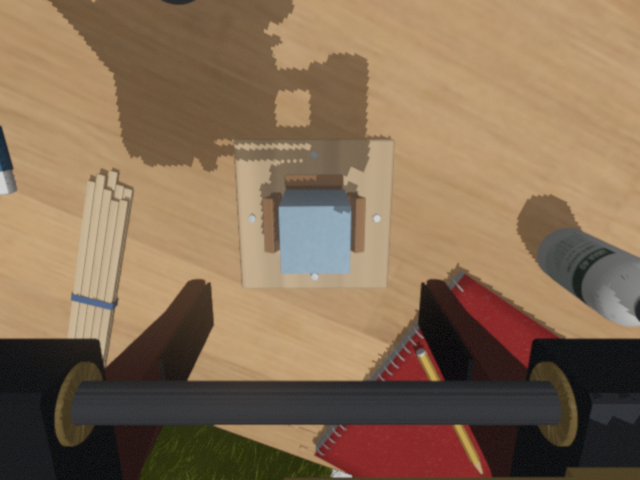

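The body stands square in the pocket at (316,232) between all four walls. Now the roof.

Emit:
move_arm:
  steps:
    - [[0.4,0.1,-0.8],0,0]
    - [[0.9,0.2,-0.8],0,0]
    - [[1,0.225,0],0,0]
    - [[1,0.225,0],0,0]
    - [[1,0.225,0],0,0]
    - [[1,0.225,0],0,0]
    - [[1,0.225,0],0,0]
    - [[1,0.225,0],0,0]
    - [[1,0.225,0],0,0]
    - [[1,0.225,0],0,0]
    - [[1,0.225,0],0,0]
    - [[1,0.225,0],0,0]
    - [[1,0.225,0],0,0]
    - [[1,0.225,0],0,0]
    - [[1,0.225,0],0,0]
    - [[1,0.225,0.4],0,0]
    - [[1,0.225,0.4],0,0]
    - [[1,0.225,0.4],0,0]
    - [[1,0.225,0.4],0,0]
    - [[1,0.225,0],0,0]

```text
t: 14.5
ee_pos: [451.4, 261.4, 147.6]
orientation: [-1.702, -2.637, 0.008]
ft_force: [-0.0, -0.5, 0.1]
width: 87.8
grasp_force: 0.0
```

Emit:
move_arm:
  steps:
    - [[0.48,0.11,0],0,0]
    - [[0,0,0],0,0]
    - [[0,0,0],0,0]

```text
t: 14.75
ee_pos: [451.0, 273.0, 150.3]
orientation: [-1.701, -2.641, 0.002]
ft_force: [0.9, 0.2, -0.3]
width: 87.7
grasp_force: 0.0
```

```bash
python3 - <<'E'
from h import *
d=cam("wrist"); save(d,"pics/w5.png")
for c in cams.cut_out("wrist","roof")[:2]: print(c["p"],c["rect"],fit([(d,c["pixels"])],cyl(29,0,8),(450,273),False))
go(450.7,273.7,2.5)
E
```

```text
0.86 [315.1, 218.8, 78.5, 73.0] (array([451.1, 271.5]), None, np.float64(0.067))
tcp [451.5 272.2 150.8] head 114.29 tilt [-0.0004 -0.0006] t 14.85 F [-0.5  0.2 -0.4] w 88.1 g 0.0
shift [0.068 0.    5.93 ] turn None
```

View pics/w5.png

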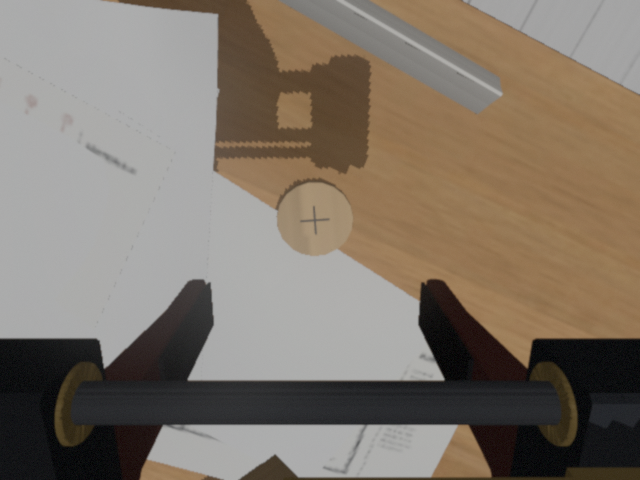

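The disc lies cross-up with the cross centre at about (314.5,220).

```bash
python3 - <<'E'
from h import *
d=cam("wrist"); p=ray(d,[(314.5,220)],8)[0]; print(p); go(p[0],p[1],2.5)
for z in (0,):print(ray(d,[(314.5,255.5),(314.5,183)],8))
E
```

```text
[451.51692023 270.68703376   8.        ]
tcp [451.6 272.1 150.9] head 114.26 tilt [-0.0002 -0.0003] t 14.9 F [-0.1 -0.9 -0.2] w 87.9 g 0.0
shift [-0.05  -0.025  5.937] turn None
[[463.11781934 244.88193945   8.        ]
 [440.02459137 296.25062391   8.        ]]
```

Emit:
move_arm:
  steps:
    - [[-0.05,-0.025,0.5],0,0]
    - [[0,0,1],0,0]
    - [[0,0,1],0,0]
    - [[0,0,1],0,0]
    - [[0,0,0.9],0,0]
    - [[0,0,0.6],0,0]
    - [[0,0,0.4],0,0]
    - [[0,0,0.3],0,0]
    - [[0,0,0.2],0,0]
    - [[0,0,0.03],0,0]
    - [[0,0,0],0,0.2]
    - [[0,0,0],0,0.3]
    - [[0,0,0],0,0.4]
    - [[0,0,0],0,0.6]
    - [[0,0,0],0,1]
    - [[0,0,0],0,1]
    - [[0,0,0],0,1]
    - [[0,0,0],0,1]

```text
t: 16.4
ee_pos: [451.5, 272.1, 3.1]
orientation: [1.704, 2.639, 0.001]
ft_force: [-0.8, -0.9, 6.1]
width: 56.8
grasp_force: 30.0
```

```bash
python3 - <<'E'
from h import *
go(553.7,-223,180)
E
```

```text
tcp [451.5 272.1   3.1] head 114.32 tilt [0.0005 0.0003] t 16.4 F [-0.8 -0.9  6.1] w 56.8 g 30.0
shift [-19.728  -4.428  -7.08 ] turn None
```

Emit:
move_arm:
  steps:
    - [[0,0,-0.2],0,1]
    - [[0,0,-0.4],0,1]
    - [[0,0,-0.8],0,1]
    - [[0,0,-1],0,1]
    - [[0,0,-1],0,1]
    - [[0,0,-1],0,1]
    - [[0,0,-0.6],0,1]
    - [[0,0,0],0,1]
    - [[0,0,0],0,1]

```text
t: 17.15
ee_pos: [451.7, 272.1, 128.7]
orientation: [1.703, 2.639, 0.003]
ft_force: [0.0, -0.2, 0.4]
width: 56.5
grasp_force: 30.0
```

```bash
python3 - <<'E'
from h import *
go(553.7,-223,190)
d=cam("wrist"); cv2.imwrite("pics/w6.png",cv2.resize(d["image"][180:480,140:500,::-1],None,fx=2,fy=2))
o=ctrl.get_obs(); M=R.from_rotvec(o["orientation"]).as_matrix()
P=lambda *t: np.round(proj(d,np.array(o["ee_pos"])+M@np.array(t)),1)
for z in (-8,-5,-2): print(z,"centre",P(0,0,z),"front",P(29,0,z),"back",P(-29,0,z),"side",P(0,-29,z),P(0,29,z))
c=cams.cut_out("wrist","roof")[0]; print(c["p"],c["rect"])
E
```

```text
tcp [451.7 272.1 128.7] head 114.32 tilt [0.002  0.0011] t 17.15 F [ 0.  -0.2  0.4] w 56.5 g 30.0
shift [-19.727  -4.434  -2.468] turn None
-8 centre [[312.8 307.6]] front [[312.6 239.9]] back [[312.9 369.1]] side [[241.9 307.7]] [[383.6 307.5]]
-5 centre [[312.8 304.4]] front [[312.6 237.6]] back [[313.  365.1]] side [[243.1 304.5]] [[382.5 304.3]]
-2 centre [[312.8 301.2]] front [[312.6 235.5]] back [[313.  361.1]] side [[244.3 301.3]] [[381.4 301.1]]
0.82 [315.1, 299.4, 138.3, 129.6]
```

View pics/w6.png

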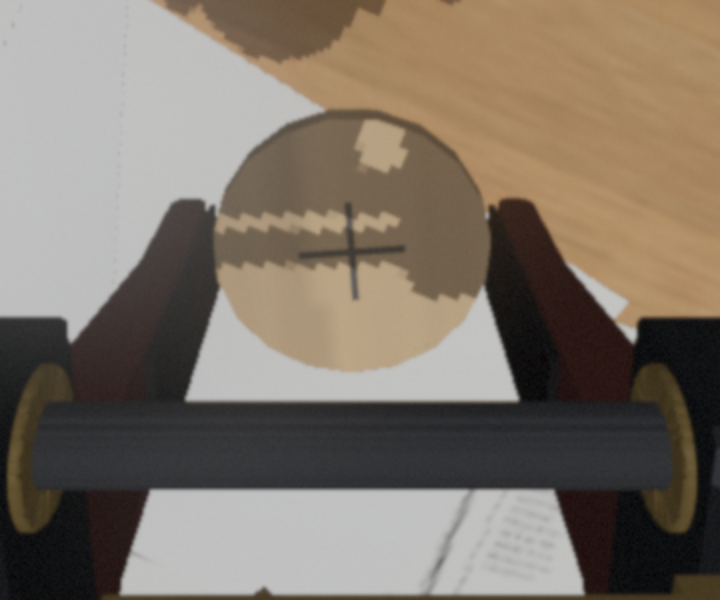

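The disc is held flat and central, with its cross at about (315.5,305.5) in the full picture, within 1 mm of the TCP axis. Next I carry it to the jig.

Emit:
move_arm:
  steps:
    - [[-0.5,-0.11,-0.5],0,1]
    - [[-1,-0.225,-0.8],0,1]
    - [[-1,-0.225,-0.7],0,1]
    - [[-1,-0.225,0],0,1]
    - [[-1,-0.225,0],0,1]
    - [[-1,-0.225,0],0,1]
    - [[-1,-0.225,0],0,1]
    - [[-1,-0.225,0],0,1]
    - [[-1,-0.225,0],0,1]
    - [[-1,-0.225,0],0,1]
    - [[-1,-0.225,0],0,1]
    - [[-1,-0.225,0],0,1]
    - [[-1,-0.225,0],0,1]
    - [[-1,-0.225,0],0,1]
    - [[-1,-0.225,0],0,1]
    - [[-1,-0.225,0],0,1]
    - [[-1,-0.225,0],0,1]
    - [[-1,-0.225,0],0,1]
    - [[-1,-0.225,0],0,1]
    - [[-0.7,-0.16,0],0,1]

```text
t: 18.92
ee_pos: [549.9, -212.5, 177.1]
orientation: [-1.704, -2.637, 0.001]
ft_force: [-0.2, 0.6, 0.3]
width: 56.8
grasp_force: 30.0
```

Emit:
move_arm:
  steps:
    - [[-0.5,-0.11,0],0,1]
    - [[0,0,0.5],0,1]
    - [[0,0,0.9],0,1]
    - [[0,0,0.9],0,1]
    - [[0,0,0.9],0,1]
    - [[0,0,0.6],0,1]
    - [[0,0,0.3],0,1]
    - [[0,0,0.1],0,1]
    - [[0,0,0],0,1]
    - [[0,0,0],0,1]
    - [[0,0,0],0,1]

```text
t: 19.83
ee_pos: [553.9, -222.6, 73.7]
orientation: [1.703, 2.638, 0.0]
ft_force: [-0.4, -0.3, -0.3]
width: 57.3
grasp_force: 30.0
```

```bash
python3 - <<'E'
from h import *
go(553.5,-222.9,69.1)
E
```

```text
tcp [ 553.9 -222.6   73.7] head 114.33 tilt [ 0.0016 -0.0006] t 19.8333 F [-0.4 -0.3 -0.3] w 57.3 g 30.0
shift [-0.004 -0.02   0.183] turn None
```

Emit:
move_arm:
  steps:
    - [[0,0,0.08],0,1]
    - [[0,0,0.06],0,1]
    - [[0,0,0.03],0,1]
    - [[0,0,0],0,1]
    - [[0,0,0],0,1]

```text
t: 20.25
ee_pos: [553.5, -222.7, 69.2]
orientation: [1.703, 2.639, 0.0]
ft_force: [-0.9, 0.7, 5.9]
width: 56.6
grasp_force: 30.0
```

Emit:
move_arm:
  steps:
    - [[0,0,0],0,0.34]
    - [[0,0,0],0,0.3]
    - [[0,0,0],0,0.2]
    - [[0,0,0],0,0]
    - [[0,0,0],0,0]
    - [[0,0,0],0,0]
    - [[0,0,0],0,0]

```text
t: 20.83
ee_pos: [553.2, -222.5, 68.3]
orientation: [-1.704, -2.639, 0.0]
ft_force: [0.2, 0.3, 0.2]
width: 87.3
grasp_force: 0.0
```

Emit:
move_arm:
  steps:
    - [[0,0,-0.3],0,0]
    - [[0,0,-0.7],0,0]
    - [[0,0,-1],0,0]
    - [[0,0,-1],0,0]
    - [[0,0,-1],0,0]
    - [[0,0,-0.6],0,0]
    - [[0,0,0],0,0]
    - [[0,0,0],0,0]
    - [[0,0,0],0,0]

```text
t: 21.58
ee_pos: [552.6, -222.2, 182.6]
orientation: [-1.703, -2.638, 0.0]
ft_force: [-0.1, 0.4, -0.4]
width: 87.8
grasp_force: 0.0
```

```bash
python3 - <<'E'
from h import *
d=cam("wrist"); go(526,3,190)
cv2.imwrite("pics/w7.png",cv2.resize(d["image"][80:330,150:480,::-1],None,fx=2,fy=2))
c=cams.cut_out("wrist","roof")[0]; print(c["p"],c["rect"],fit([(d,c["pixels"])],cyl(29,66,74),(553,-223),False))
print(proj(d,[[553.7,-223,74]]))
E
```

```text
tcp [ 552.3 -222.1  182.1] head 114.32 tilt [-0.002   0.0008] t 21.6333 F [ 0.6 -0.5 -0.4] w 87.8 g 0.0
shift [ 8.641  2.748 -0.305] turn None
0.91 [317.4, 231.2, 89.1, 86.8] (array([ 554. , -222.7]), None, np.float64(0.059))
[[316.29777235 232.39436622]]
```

View pics/w7.png

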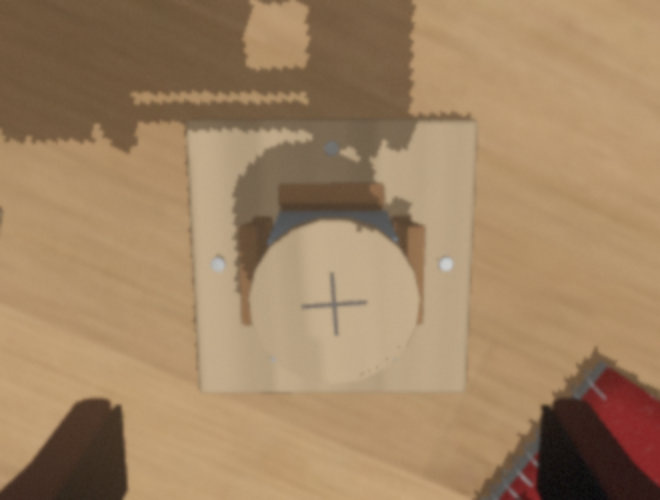

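The disc sits flat on the body with its cross at about (317,232), within 1 mm of the body's centre. Now on to the press.

Emit:
move_arm:
  steps:
    - [[0.4,0.12,-0.5],0,0]
    - [[0.9,0.29,-0.8],0,0]
    - [[0.9,0.29,-0.6],0,0]
    - [[0.9,0.29,-0.4],0,0]
    - [[0.9,0.29,0],0,0]
    - [[0.9,0.29,0],0,0]
    - [[0.9,0.29,0],0,0]
    - [[0.9,0.29,0],0,0]
    - [[0.9,0.29,0],0,0]
    - [[0.7,0.22,0],0,0]
    - [[0.34,0.1,0],0,0]
    - [[0,0,0],0,0]
    - [[0,0,0],0,0]

```text
t: 22.77
ee_pos: [527.0, 2.9, 241.0]
orientation: [-1.702, -2.641, 0.001]
ft_force: [-0.9, -0.8, 1.2]
width: 87.9
grasp_force: 0.0
```

```bash
python3 - <<'E'
from h import *
d=cam("wrist"); go(526,3,240)
cv2.imwrite("pics/w8.png",cv2.resize(d["image"][80:380,120:520,::-1],None,fx=2,fy=2))
for c in cams.cut_out("wrist","press")[:2]: print(c["p"],c["rect"],fit([(d,c["pixels"])],box(22,22,65,125),(526,3)),fit([(d,c["pixels"])],np.vstack([box(22,22,65,125),cyl(15,60,65)]),(526,3)))
E
```

```text
tcp [527.2   2.4 241. ] head 114.34 tilt [-0.0001 -0.0003] t 22.8167 F [-0.6 -0.6 -0.3] w 87.7 g 0.0
shift [ 0.042 -0.033  0.04 ] turn None
0.75 [315.1, 224.3, 44.3, 57.7] (array([528.1,   1.7]), np.float64(64.4), np.float64(0.14)) (array([528.2,   0.6]), np.float64(64.7), np.float64(0.129))
```

View pics/w8.png

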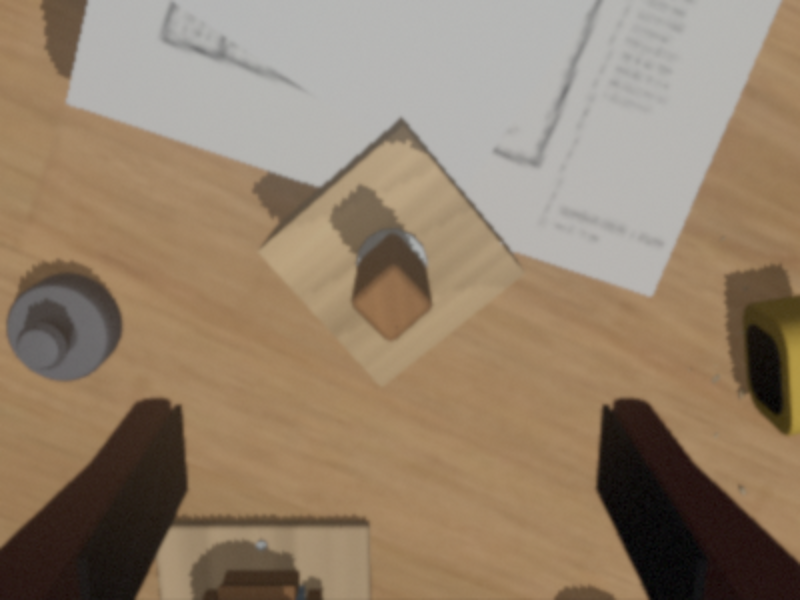

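The handle's top face in the crop has corners at about (394,262), (431,296), (391,340) and (352,300), so it is turned about 45° to the tool. The flange circle is behind it at (391,245).

```bash
python3 - <<'E'
from h import *
d=cam("wrist"); 
g=d["image"]; lab=cv2.cvtColor(g,cv2.COLOR_RGB2HSV); 
m=((g[:,:,0]>120)&(g[:,:,0]<190)&(lab[:,:,1]>105)).astype(np.uint8)[200:260,285:345]
n,l,s,c=cv2.connectedComponentsWithStats(m); k=1+np.argmax(s[1:,4]); print(s[k],c[k]+[285,200])
ys,xs=np.where(l==k); 
p=ray(d,np.array([(394,262),(431,296),(391,340),(352,300)])/2+[120,80],125); print(np.round(p,1),p.mean(0))
e=np.roll(p,-1,0)-p; print(np.degrees(np.arctan2(e[:,1],e[:,0]))%90, np.linalg.norm(e,axis=1))
q=ray(d,np.c_[xs+285.,ys+200.],125)[:,:2].astype(np.float32); print(cv2.minAreaRect(q))
for a in (0,):go(*p.mean(0)[:2],81)
E
```

```text
[ 11  13  40  36 792] [315.66540404 230.63131313]
[[523.6  13.3 125. ]
 [540.2   7.6 125. ]
 [534.2 -12.7 125. ]
 [515.9  -4.9 125. ]] [528.46933725   0.84368832 125.        ]
[70.99232811 73.4657244  67.03270741 67.12367947] [17.5735804  21.16303855 19.8713083  19.81629502]
((528.3858032226562, 0.22333717346191406), (20.061723709106445, 20.1490478515625), 67.369873046875)
tcp [527.3   1.9 240.9] head 114.26 tilt [-0.0001 -0.0002] t 22.9167 F [ 0.5 -0.5 -0.1] w 87.4 g 0.0
shift [-0.058  0.027  6.397] turn None
```

Emit:
move_arm:
  steps:
    - [[-0.06,0.03,0],1,0]
    - [[0,0,0],1,0]
    - [[0,0,0],1,0]
    - [[0,0,0],1,0]
    - [[0,0,0],1,0]
    - [[0,0,0],1,0]
    - [[0,0,0],1,0]
    - [[0,0,0],1,0]
    - [[0,0,0],1,0]
    - [[0,0,0],0.25,0]
    - [[0,0,0],0,0]
    - [[0,0,0],0,0]
    - [[0,0,0],0,0]

```text
t: 24.0
ee_pos: [528.5, 1.4, 240.9]
orientation: [2.602, 1.76, -0.0]
ft_force: [-0.3, -0.9, 0.1]
width: 87.9
grasp_force: 0.0
```

```bash
python3 - <<'E'
from h import *
d=cam("wrist"); go(528.4,.6,79,68)
cv2.imwrite("pics/w9.png",cv2.resize(d["image"][140:320,200:440,::-1],None,fx=3,fy=3))
for c in cams.cut_out("wrist","press")[:2]: print(c["p"],c["rect"],fit([(d,c["pixels"])],box(22,22,65,125),(528,1)))
E
```

```text
tcp [528.5   1.5 240.9] head 68.13 tilt [-0.0001 -0.    ] t 24.05 F [-0.3 -0.1  0.1] w 87.7 g 0.0
shift [-0.033  0.011  6.476] turn 0.025
0.89 [313.6, 218.8, 38.0, 51.6] (array([529.3,   2. ]), np.float64(68.2), np.float64(0.085))
```

View pics/w9.png

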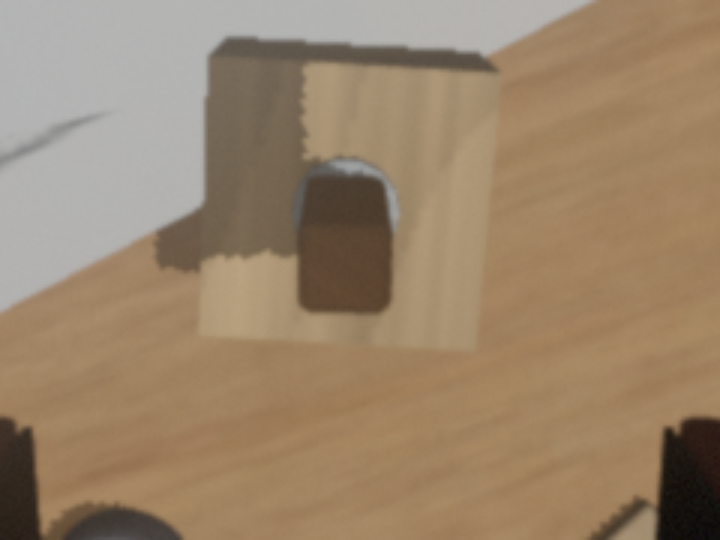

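The handle is now square to the gripper, its top face centred at about (315,230) in the full picture. I'll descend and grip.

Emit:
move_arm:
  steps:
    - [[0,0.02,0.5],0,0]
    - [[0,0,1],0,0]
    - [[0,0,1],0,0]
    - [[0,0,1],0,0]
    - [[0,0,1],0,0]
    - [[0,0,0.9],0,0]
    - [[0,0,0.6],0,0]
    - [[0,0,0.3],0,0]
    - [[0,0,0.15],0,0]
    - [[0,0,0],0,0.4]
    - [[0,0,0],0,0.6]
    - [[0,0,0],0,0.8]
    - [[0,0,0],0,1]
    - [[0,0,0],0,1]
    - [[0,0,0],0,1]
    - [[0,0,0],0,1]
    - [[0,0,0],0,1]

```text
t: 25.52
ee_pos: [529.0, 1.5, 79.9]
orientation: [2.603, 1.758, 0.0]
ft_force: [0.3, -0.4, -0.5]
width: 38.0
grasp_force: 0.0
```

```bash
python3 - <<'E'
from h import *
go(554,-222.7,190)
d=cam("wrist")
g=d["image"].astype(int).sum(2)//3
o=ctrl.get_obs(); M=R.from_rotvec(o["orientation"]).as_matrix()
for dl in (-2,0,2):
  print(dl,[np.round(proj(d,np.array(o["ee_pos"])+M@np.array([11+dl,y,125-60-65-46.0+0])),1).tolist() for y in (-11,11)])
E
```

```text
tcp [529.    1.5  79.9] head 68.07 tilt [ 0.0003 -0.    ] t 25.5167 F [ 0.3 -0.4 -0.5] w 38.0 g 0.0
shift [-7.944  4.279 -4.405] turn None
-2 [[[276.8, 339.0]], [[346.8, 339.0]]]
0 [[[276.6, 333.3]], [[347.0, 333.3]]]
2 [[[276.5, 327.6]], [[347.1, 327.6]]]
```

Not closed yet; I'll wait, then lift.

Emit:
move_arm:
  steps:
    - [[0,0,0],0,1]
    - [[0,0,0],0,1]
    - [[0,0,0],0,1]
    - [[0,0,0],0,1]
    - [[0,0,0],0,1]
    - [[0,0,0],0,1]

```text
t: 26.07
ee_pos: [528.8, 1.5, 79.6]
orientation: [-2.603, -1.758, 0.0]
ft_force: [-0.9, 0.0, 1.3]
width: 21.6
grasp_force: 30.0
```

Emit:
move_arm:
  steps:
    - [[0,0,-0.2],0,1]
    - [[0,0,-0.4],0,1]
    - [[0,0,-0.6],0,1]
    - [[0,0,-0.8],0,1]
    - [[0,0,-0.9],0,1]
    - [[0,0,-0.9],0,1]
    - [[0,0,-0.6],0,1]
    - [[0,0,-0.4],0,1]
    - [[0,0,0],0,1]
    - [[0,0,0],0,1]

```text
t: 26.9
ee_pos: [529.0, 1.5, 200.1]
orientation: [2.603, 1.758, 0.001]
ft_force: [-0.5, 0.3, -2.1]
width: 22.1
grasp_force: 30.0
```

Emit:
move_arm:
  steps:
    - [[-0.3,0.16,0],0,1]
    - [[-0.6,0.32,0],0,1]
    - [[-0.8,0.43,0],0,1]
    - [[-0.9,0.5,0],0,1]
    - [[-0.9,0.5,0],0,1]
    - [[-0.9,0.5,0],0,1]
    - [[-0.9,0.5,0],0,1]
    - [[-0.9,0.5,0],0,1]
    - [[-0.8,0.42,0],0,1]
    - [[-0.6,0.3,0],0,1]
    - [[-0.3,0.15,0],0,1]
    - [[0,0,0],0,1]
    - [[0,0,0],0,1]
    - [[0,0,0],0,1]

```text
t: 28.07
ee_pos: [553.9, -220.8, 199.0]
orientation: [-2.602, -1.758, 0.001]
ft_force: [-0.9, 0.0, -1.8]
width: 21.8
grasp_force: 30.0
```

```bash
python3 - <<'E'
from h import *
go(554,-222.7,150)
D={n:cam(n) for n in("wrist","top","scene")}
o=ctrl.get_obs(); M=R.from_rotvec(o["orientation"]).as_matrix()
T=np.array(o["ee_pos"])
d=D["wrist"]
for dl in (-2,0,2): print(dl,[np.round(proj(d,T+M@np.array([11+dl,y,-45.4])),1).tolist() for y in (-11,11)],"foot",np.round(proj(d,T+M@np.array([dl,0,69.6])),1), "flange front",np.round(proj(d,T+M@np.array([15+dl,0,15.])),1))
print("cross pred",proj(d,[[554,-222.7,74]]))
a=d["image"][150:450,180:460,::-1]; s=D["scene"]; uv=proj(s,[[554,-222.7,110]])[0].astype(int); print(uv)
b=s["image"][uv[1]-50:uv[1]+50,uv[0]-40:uv[0]+40,::-1]; t=D["top"]; uv=proj(t,[[554,-222.7,110]])[0].astype(int)
cv2.imwrite("pics/w10.png",np.hstack([cv2.resize(a,(462,495)),cv2.resize(b,(330,495),interpolation=cv2.INTER_CUBIC)]))
E
```

```text
tcp [ 553.9 -220.8  199. ] head 68.09 tilt [-0.0013  0.0008] t 28.0667 F [-0.9  0.  -1.8] w 21.8 g 30.0
shift [-0.07   0.035  1.962] turn None
-2 [[[277.8, 338.3]], [[347.9, 338.3]]] foot [[314.4 252.9]] flange front [[313.9 260.6]]
0 [[[277.6, 332.6]], [[348.0, 332.6]]] foot [[314.4 249.7]] flange front [[313.8 256.4]]
2 [[[277.5, 326.9]], [[348.1, 326.9]]] foot [[314.4 246.4]] flange front [[313.8 252.2]]
cross pred [[315.44760185 227.52411115]]
[401 192]
```

View pics/w10.png

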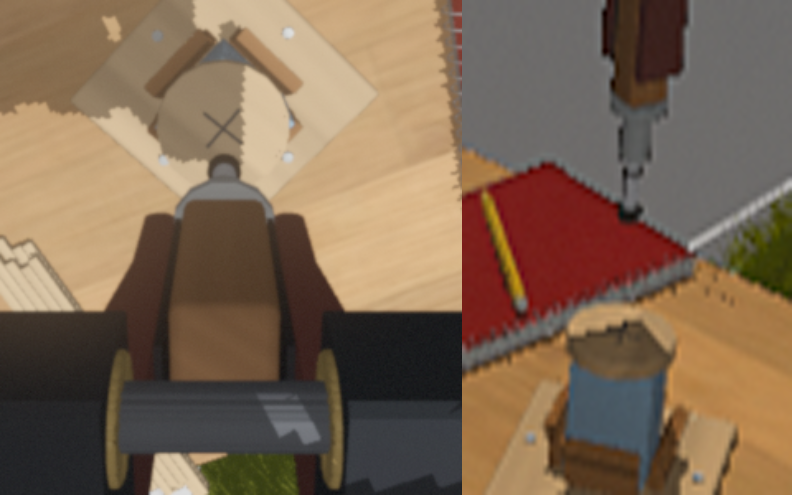

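The foot hangs straight just in front of the cross in view (cross at about (315,227) in the full picture). The press is upright in the scene view, and its in-hand offset is under 1 mm. I'll descend.

Emit:
move_arm:
  steps:
    - [[-0.04,0.015,0.3],0,1]
    - [[0,0,0.4],0,1]
    - [[0,0,0.4],0,1]
    - [[0,0,0.3],0,1]
    - [[0,0,0.3],0,1]
    - [[0,0,0.2],0,1]
    - [[0,0,0.1],0,1]
    - [[0,0,0],0,1]
    - [[0,0,0],0,1]
    - [[0,0,0],0,1]

```text
t: 29.05
ee_pos: [554.7, -222.9, 150.1]
orientation: [2.603, 1.758, 0.001]
ft_force: [-0.1, 0.0, -0.9]
width: 21.9
grasp_force: 30.0
```

```bash
python3 - <<'E'
from h import *
go(554,-222.7,137.6)
E
```

```text
tcp [ 554.7 -222.9  150.1] head 68.07 tilt [ 0.0007 -0.0003] t 29.05 F [-0.1  0.  -0.9] w 21.9 g 30.0
shift [-0.004 -0.029  0.499] turn None
```

Emit:
move_arm:
  steps:
    - [[0.03,-0.04,0.06],0,1]
    - [[0,0,0.06],0,1]
    - [[0,0,0.06],0,1]
    - [[0,0,0.06],0,1]
    - [[0,0,0.06],0,1]
    - [[0,0,0.04],0,1]
    - [[0,0,0],0,1]
    - [[0,0,0],0,1]
    - [[0,0,0],0,1]
    - [[0,0,0],0,1]

```text
t: 29.88
ee_pos: [553.8, -221.7, 141.3]
orientation: [2.603, 1.758, 0.0]
ft_force: [-0.6, -0.9, 0.3]
width: 22.0
grasp_force: 30.0
```

Emit:
move_arm:
  steps:
    - [[0,0,0.04],0,1]
    - [[0,0,0.04],0,1]
    - [[0,0,0.04],0,1]
    - [[0,0,0.03],0,1]
    - [[0,0,0],0,1]
    - [[0,0,0],0,1]
    - [[0,0,0],0,1]
    - [[0,0,0],0,1]

```text
t: 30.55
ee_pos: [553.8, -221.7, 137.5]
orientation: [2.603, 1.758, 0.0]
ft_force: [-0.5, 0.7, 2.7]
width: 21.8
grasp_force: 30.0
```

```bash
python3 - <<'E'
from h import *
go(554.3,-222,137.6)
D={n:cam(n) for n in("wrist","scene")}
F=[]
for i in range(6): cam("top"); o=ctrl.get_obs(); F.append([*o["ee_pos"],o["ft_force"][2]])
print(np.mean(F,0)); d=D["wrist"]
c=cams.cut_out("wrist","roof"); print([(x["p"],x["rect"]) for x in c[:1]], [fit([(d,c[0]["pixels"])],cyl(29,66,74),(553,-223),False)] if c else "")
b=cams.boxes_of("wrist","foot"); print(b[:1]); print("foot pred",proj(d,[[554,-222.7,74]]))
cv2.imwrite("pics/w11.png",cv2.resize(d["image"][150:300,220:420,::-1],None,fx=4,fy=4))
s=D["scene"];uv=proj(s,[[554,-222.7,90]])[0].astype(int);cv2.imwrite("pics/s11.png",s["image"][uv[1]-50:uv[1]+50,uv[0]-40:uv[0]+40,::-1])
E
```

```text
tcp [ 553.8 -221.7  137.5] head 68.07 tilt [ 0.0002 -0.0001] t 30.55 F [-0.5  0.7  2.7] w 21.8 g 30.0
shift [-0.004  0.023 -0.003] turn None
[ 553.80107852 -221.69007597  137.47587678    3.37512932]
[(0.81, [314.8, 240.5, 101.4, 73.4])] [(array([ 553.5, -222.8]), None, np.float64(0.555))]
[{'rect': [313.9, 252.8, 22.0, 15.5], 'p': 0.51}]
foot pred [[314.58957781 254.58100338]]
```

```bash
python3 -c "
from workcell import ctrl
print(ctrl.close_job())"
```

```text
the job is handed in; nothing more can be done
None
```

The job is handed in: the body stands in the jig pocket, the roof disc lies flat and central on it, and the press is held upright on the cross, about 6 mm in by height and about 4.5 N by wrist force. Neither the final ring position nor the bystanders were checked in a last picture, no verdict came back, and I viewed 12 pictures, two over the limit of 10.

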